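# Third hand at the soap-mould jig

### The arm

A 6-joint arm with a two-finger parallel gripper is mounted at the origin on the work surface. World frame = base frame: x ahead of the robot, y to its left, z up, the work surface at z = 0. Lengths are in m, angles in rad, forces in N, time in s.
With the tool pointing down it reaches from about 0.35 to 1 m from the base axis. Payload 7.1 kg.
Tool frame: the origin (TCP) lies between the finger pads; the fingertips stand 22 mm ahead of it and the grasp point (between the pads) lies 3 mm ahead of it; x points along the fingers, y is the direction in which the jaws open and shut, and the axes are right-handed (so a half turn about x gives the same grasp; the last joint's range is limited). The gripper opens to 85 mm and grips with 20 to 120 N. Pads are 22 mm wide; open, the fingers measure 114 mm over their backs; the gripper's body (76 mm by 85 mm) begins 54 mm behind the grasp point. The pads swing forward as they close: fully open they stand 13 mm farther back than shut.
Start: joints at [-1.228, 0.423, 1.63, -0, 1.089, -0.019], TCP at [0.221, -0.585, 0.225] pointing down, gripper open.
Joint ranges: [-3, 3], [-0.9, 2.11], [0.09, 2.58], [-1.31, 4.45], [0.11, 2.69], [-2.54, 2.54]. Speed limits (rad/s): [2.39, 2.39, 3.01, 3.14, 3.14, 3.14].

### API

Orientations are given as a rotation vector (axis times angle).
In Python, from rig import manip gives the robot as it stands. The module is installed in compiled form; this text tells all that it offers. Calls block until the motion is done:
- manip.move_to(position, orientation): joint-space move of the TCP to a pose.
- manip.servo_line(position, orientation=None, rate=0.15): straight line of the TCP; orientation=None keeps the orientation; rate is the mean speed in m/s.
- manip.set_joints(angles): joint-space move.
- manip.command_gripper(opening, f_grip=None): finger opening in m; f_grip is the grip in N (None keeps the last); returns when the fingers have stopped.
- manip.hold(seconds).
- manip.solve_ik(position, orientation): joint angles nearest the present ones, or None.
- manip.camera(name): name is "scene" or "top" or "wrist"; returns a dict with "image" (420x560x3 uint8, red, green, blue), "fx", "fy", "cx", "cy" (pixels), "cam_to_world" (4x4, takes a point from camera to world coordinates); the wrist camera has in their place "mount" (4x4, takes a point from camera to tool coordinates, whose origin is the TCP and whose axes are the tool frame's). Camera axes: x right, y down, z forward; pixel columns grow to the right and rows downward; lengths in m; the calibration is good to about 2 mm. A picture is of the moment at which its call begins: read the wrist's pose just before it. There is no depth.
A pose or a line that the arm cannot do raises manip.IKError and nothing moves.
- manip.sign_off(): hands the job in, once; it reports no verdict.
Readings, each from a call of its own:
- manip.get_time(): time.
- manip.get_joint_positions(): joint angles.
- manip.get_joint_vel(): joint speeds.
- manip.get_tau(): joint torques, N m.
- manip.get_position(): TCP position.
- manip.get_ee_rot(): TCP orientation.
- manip.get_contact_force(): force on the tool from outside, world axes, zero at the start.
- manip.get_torque(): the same for the moment, N m.
- manip.get_width(): finger opening in m.
Only numpy, scipy, OpenCV 4.12 (cv2) and the standard library are available. Lean on these libraries where they do the work, as an engineer would, in place of code of your own. Each camera call takes 0.05 s, during which the arm holds its last target. There are 200 camera calls.

### The job

Lift the steel locating pin out of its wooden block and drop it fully home into the hole in the jig board, and let go of it. Then take the loose plywood mould body, bring it straight and flat along the jig board so that the notch in its bottom goes round the pin, butt it squarely against the spring-backed end board and press it there with a steady push of about 10 N (never more than 20 N), as a third hand for the person who will screw the two together. Finish while still holding that push - do not let go or back off - and leave the jar, the amber bottle, the screwdriver and the soap bar alone.

Things in the scene. Friction and masses are not known exactly. Their poses are not given: they have to be found in the camera images.
- jig: Grey laminate jig board fixed to the bench, 370 x 150 x 25 mm; origin on the bench, z up, top face at z = 25 mm. Its x axis is the push direction, towards the end board (to the robot's right, within 20 degrees); it spans x -170 to +200, y -75 to +75 mm. A fixed dark wood back block, 130 mm wide, top 80 mm above the bench, stands at x = 177 to 199 mm.
- jig_hole (a point): Centre of the mouth of the blind hole in the jig's top face (jig x = 80 mm, y = 0, z = 25 mm): 10 mm diameter, 20 mm deep, small chamfer. It is 40 mm in front of the end board's free face.
- end_board: Upright plywood end board on springs, 12 mm thick, 110 wide, 50 high; axes as the jig. Origin: middle of the lower edge of the face towards jig -x (the face to press on), 1 mm above the jig's top. Free, it is at jig x = 120 mm; pushed, it gives way along +x by up to 32 mm at 0.7 N per mm (10 N = 14 mm) and springs back when let go.
- mould: Loose plywood channel, about 0.2 kg, 160 mm long (x), 100 wide (y), 55 high, on the jig board 80 to 115 mm short of the end board, up to 15 mm off centre and 9 degrees askew. Origin: centre of its underside, x towards the end board. Two side walls 12 mm thick stand on slick plastic glide strips; ends open. A notch 20 mm wide is cut through the bottom from the +x edge, 75 mm deep, centred on y = 0.
- mould_bar (a point): Centre of the cross bar joining the mould's two side walls, the place to grip: 16 mm thick along the mould's x, 76 mm long along y, 27 mm high, its top flush with the wall tops. At mould x = -35 mm, y = 0, z = 41.5 mm; axes as the mould. Under the bar and before and behind it the channel is open down to the bottom (top face 12 mm above the mould's underside).
- pin: Steel locating pin, 50 g, 65 mm long, standing upright in its block: round shank 8 mm diameter and 45 mm long with a chamfered foot, round grip head 16 mm diameter and 20 mm high on top. Origin at the centre of the foot, z up.
- pin_head (a point): Centre of the pin's head, the place to grip, 55 mm above the foot.
- pin_tip (a point): Centre of the pin's foot.
- pin_block: Light wooden block fixed to the bench, 60 x 60 x 30 mm, to the left or the right of the jig; the pin stands in a 10 mm hole 20 mm deep at its centre. Origin at the centre of its underside.
- jar: Glass jar with a steel cap, 72 mm diameter, 85 mm high, on the other side of the jig; leave alone. Origin at its underside.
- oil_bottle: Small amber bottle, 44 mm diameter, 100 mm high, beyond the jig; leave alone. Origin at its underside.
- screwdriver: Black-handled screwdriver lying beyond the jig; leave alone.
- soap: White bar of soap, 80 x 55 x 28 mm, beyond the jig; leave alone. Origin at its underside.

How it is judged:
By the outcome, as a careful person would: the job done as asked, in the order asked, and still so for the second after the job is handed in, while the arm keeps its last pose, push and grip.
It also fails if it takes over 72 s, if anything falls off the work surface, if the arm or the gripper's body presses on something with over 40 N, if the wrist force passes 120 N, or if a joint passes its speed limit or range.

## Working session

There is one attempt and no reset: what is moved stays moved. The work goes in short steps, each a Python script; the robot and the scene stay as the last script left them, time stands still between calls to the robot, and variables do not carry over. Pictures are saved under pics/ and viewed, about 8 in all and at most 12, crops included, and the job is handed in when it is done.

```bash
mkdir -p pics; cat > h.py <<'E'
import numpy as np, cv2
from scipy.spatial.transform import Rotation as R
from rig import manip
def snap(name,f=None):
    p=np.array(manip.get_position());r=np.array(manip.get_ee_rot())
    c=manip.camera(name)
    if 'cam_to_world' in c: T=np.array(c['cam_to_world'])
    else:
        W=np.eye(4);W[:3,:3]=R.from_rotvec(r).as_matrix();W[:3,3]=p;T=W@np.array(c['mount'])
    K=np.array([[c['fx'],0,c['cx']],[0,c['fy'],c['cy']],[0,0,1]])
    im=np.ascontiguousarray(c['image'][:,:,::-1])
    if f: cv2.imwrite(f'pics/{f}.png',im); np.savez(f'pics/{f}.npz',T=T,K=K)
    return im,T,K
def ray(T,K,u,v,z):
    d=T[:3,:3]@np.linalg.inv(K)@[u,v,1]; o=T[:3,3]
    return o+d*(z-o[2])/d[2]
def load(f):
    d=np.load(f'pics/{f}.npz'); return cv2.imread(f'pics/{f}.png'),d['T'],d['K']
def proj(T,K,P):
    q=K@(np.linalg.inv(T)@np.append(P,1))[:3]; return q[:2]/q[2]
def down(a):  # tool x down, tool y (jaws) along world angle a
    x=np.array([0,0,-1.]);y=np.array([np.cos(a),np.sin(a),0])
    return R.from_matrix(np.c_[x,y,np.cross(x,y)]).as_rotvec()
E
python3 - <<'E'
from h import *
for n in('top','scene','wrist'):
    im,T,K=snap(n,n+'0'); print(n,K[0,0],T.round(3).tolist())
print(manip.get_time(),manip.get_ee_rot(),manip.get_width(),down(0),np.round(R.from_rotvec(manip.get_ee_rot()).as_matrix(),2).tolist(), manip.get_contact_force())
E
```

```text
top 460.8060047318537 [[-0.018, -0.987, 0.157, 0.442], [-0.999, 0.022, 0.024, -0.011], [-0.027, -0.157, -0.987, 1.183], [0.0, 0.0, 0.0, 1.0]]
scene 398.5482129779748 [[-0.245, 0.824, -0.511, 1.101], [0.97, 0.208, -0.13, 0.139], [-0.001, -0.527, -0.85, 0.838], [0.0, 0.0, 0.0, 1.0]]
wrist 349.7690464658595 [[0.353, -0.891, -0.286, 0.295], [-0.935, -0.337, -0.107, -0.556], [-0.001, 0.306, -0.952, 0.372], [0.0, 0.0, 0.0, 1.0]]
0.15 [ 2.02444098  0.37154605 -2.02486824] 0.08547202944879562 [ 1.20919958  1.20919958 -1.20919958] [[-0.0, 0.35, -0.94], [0.0, -0.94, -0.35], [-1.0, -0.0, -0.0]] [-0.46381893  0.45972481 -0.05674468]
```

View pics/top0.png

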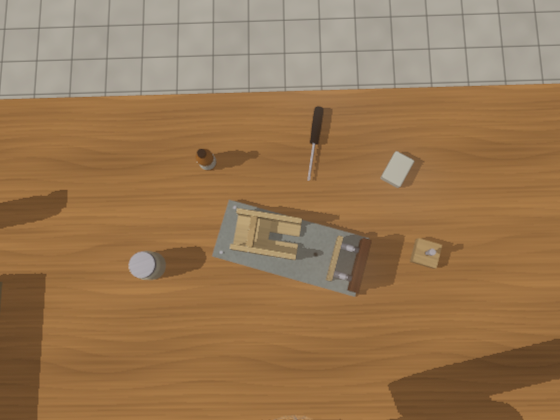

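View pics/scene0.png

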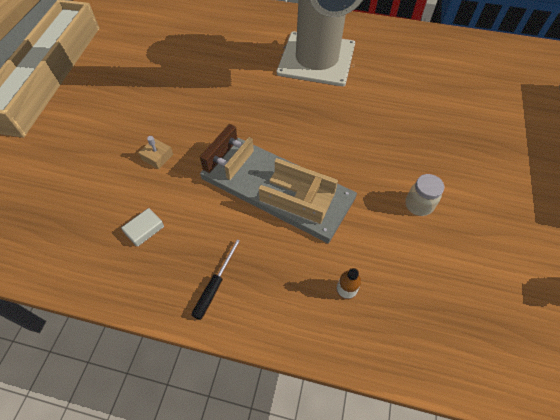

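The top view shows the jig with corners near (231,202), (216,254) and (358,293). The hole is near (316,254), the mould near (267,234), and the pin block near (428,252) with the pin leaning outward to (432,251). The scene view agrees. Next I'll take rough positions, then a close look from the wrist.

```bash
python3 - <<'E'
from h import *
im,T,K=load('top0')
P=lambda u,v,z: ray(T,K,u,v,z)
for n,u,v in(('A',231,202),('B',216,254),('C',358,293),('D',370,240)): print(n,P(u,v,.025).round(3))
h=P(316,254,.025); print('hole',h.round(3))
b=P(428,252,.03); print('block',b.round(3)); print('pinhead top',P(432,251,.075).round(3))
big=cv2.resize(im[190:300,205:445],None,fx=3.3,fy=3.3,interpolation=cv2.INTER_CUBIC); cv2.imwrite('pics/topc.png',big)
# go above the pin for a wrist look
M=np.array(snap('wrist')[1]) if 0 else None
a=np.arctan2(-.94,.35)
for z in (.25,):
    q=manip.solve_ik([b[0],b[1],z],down(a)); print(q)
manip.move_to([b[0]-.03,b[1],.25],down(a))
im,T,K=snap('wrist','w1'); print(T.round(3).tolist(),proj(T,K,[b[0],b[1],.03]),manip.get_time())
E
```

```text
A [0.646 0.149 0.025]
B [0.514 0.187 0.025]
C [ 0.411 -0.164  0.025]
D [ 0.541 -0.2    0.025]
hole [ 0.509 -0.064  0.025]
block [ 0.508 -0.341  0.03 ]
pinhead top [ 0.507 -0.337  0.075]
[-6.10408086e-01  3.76293940e-01  1.63905770e+00 -4.44089210e-16
  1.12624102e+00  6.03951288e-01]
[[0.348, -0.893, -0.287, 0.552], [-0.938, -0.331, -0.107, -0.313], [0.0, 0.306, -0.952, 0.398], [0.0, 0.0, 0.0, 1.0]] [290.31374235 148.23270055] 1.5333
```

View pics/w1.png

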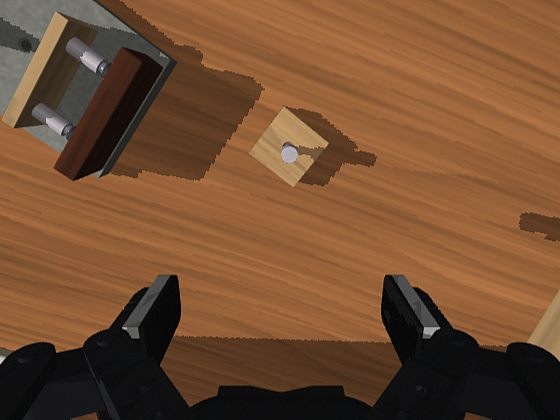

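View pics/topc.png

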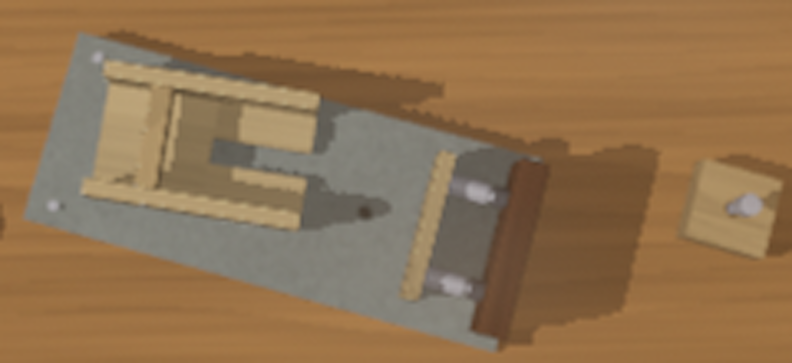

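Wrist view: the pin head's top is at (289,154) and the block's top face centre is near (289,147). The enlarged top crop shows the hole at crop (365,211), the mould bar near (157,135), the jig's left corners at (80,35) and (25,218), and the lower right corner at (500,350).

```bash
cat >> h.py <<'E'
def head(im,guess,r=60):
    u,v=map(int,guess); x0=max(u-r,0);y0=max(v-r,0)
    hsv=cv2.cvtColor(im[y0:v+r,x0:u+r],cv2.COLOR_BGR2HSV)
    m=((hsv[...,1]<50)&(hsv[...,2]>120)).astype(np.uint8)
    n,l,s,c=cv2.connectedComponentsWithStats(m)
    return [(s[i,4],(s[i,:4]+[x0,y0,0,0]).tolist(),(c[i]+[x0,y0]).round(1).tolist()) for i in range(1,n) if s[i,4]>40]
E
python3 - <<'E'
from h import *
im,T,K=load('w1')
p=ray(T,K,289,154,.075); print('pin w1',p.round(4), 'block w1',ray(T,K,289,147,.03).round(4))
print(head(im,(289,154),25))
im,T,K=load('top0')
tc=lambda x,y,z: ray(T,K,205+(x+.5)/3.3-.5,190+(y+.5)/3.3-.5,z)
c=[tc(*q,.025) for q in((80,35),(25,218),(500,350))]
print([q.round(4) for q in c],np.linalg.norm(c[0]-c[1]),np.linalg.norm(c[1]-c[2]))
d=c[2]-c[1]; th=np.arctan2(d[1],d[0]); print('jig ang',np.degrees(th), np.degrees(np.arctan2(*(c[0]-c[1])[[1,0]])))
ex=np.array([np.cos(th),np.sin(th),0]);ey=np.array([-ex[1],ex[0],0])
print('hole from corners',c[1]+ex*.25-ey*-.0+ (c[0]-c[1])/2,'direct',tc(365,211,.025))
# close look at pin, jaws along jig y
a=th+np.pi/2; print('a',a)
dc=np.array([np.cos(a+np.pi/2),np.sin(a+np.pi/2),0])
tgt=p-dc*.03; tgt[2]=.19
manip.move_to(tgt,down(a)); im,T,K=snap('wrist','w2')
g=proj(T,K,p); print(g,head(im,g),manip.get_joint_positions(),manip.get_time())
E
```

```text
pin w1 [ 0.5078 -0.3381  0.075 ] block w1 [ 0.5085 -0.3389  0.03  ]
[(np.int32(232), [281, 146, 17, 17], [288.9, 153.9])]
[array([0.6502, 0.1548, 0.025 ]), array([0.5095, 0.1968, 0.025 ]), array([ 0.4044, -0.1595,  0.025 ])] 0.1468416597850676 0.37156232049356613
jig ang -106.43976818807613 -16.635297346217353
hole from corners [ 0.50913911 -0.06396487  0.025     ] direct [ 0.50970391 -0.06204872  0.025     ]
a -0.2869280831465508
[279.88910968 164.75393226] [(np.int32(342), [270, 152, 20, 24], [278.9, 164.1])] [-6.53661983e-01  4.54672181e-01  1.66836062e+00 -4.81079540e-06
  1.01811580e+00 -3.64581790e-01] 2.4833
```

View pics/w2.png

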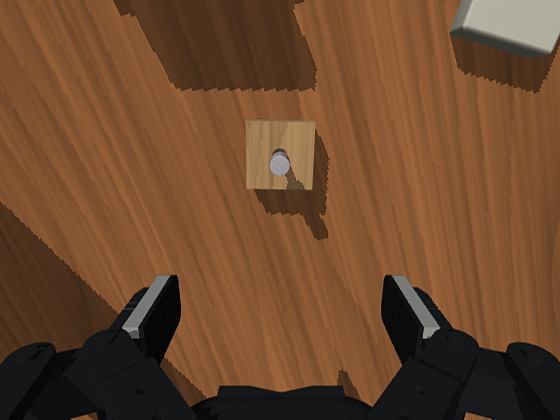

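The head top is at (279.5,163) and agrees with w1 within 1 mm. Next: grasp, lift, check the grip, then look at the hole from close by.

```bash
python3 - <<'E'
from h import *
a=-0.28693; o=down(a)
im,T,K=load('w2'); p=ray(T,K,279.5,163,.075); print(p.round(4))
manip.command_gripper(.05,40)
manip.move_to([p[0],p[1],.12],o)
manip.servo_line([p[0],p[1],.068],o,rate=.1)
f0=np.array(manip.get_contact_force())
manip.command_gripper(.0,40); print('w',manip.get_width(),np.array(manip.get_contact_force())-f0)
manip.servo_line([p[0],p[1],.130],o,rate=.1)
print(manip.get_width(),manip.get_position(),np.array(manip.get_contact_force())-f0)
# look at hole with same orientation
h=np.array([.5095,-.063,.025]); dc=np.array([np.cos(a+np.pi/2),np.sin(a+np.pi/2),0])
t=h-dc*.035; t[2]=.17
manip.servo_line([t[0],t[1],.17],o,rate=.25)
im,T,K=snap('wrist','w3'); print('hole proj',proj(T,K,h)); 
pos=np.array(manip.get_position()); print('foot proj',proj(T,K,pos-[0,0,.058]),'head',proj(T,K,pos+[0,0,.007]),manip.get_time())
E
```

```text
[ 0.5079 -0.3367  0.075 ]
w -0.0002365485297733105 [-1.15730651  1.22485658  4.45236734]
-0.00010864810326842404 [ 0.5075353  -0.33648994  0.12963787] [ 0.47409861  1.67543368 -1.23801474]
hole proj [279.64982815 152.42243927]
foot proj [279.89337156 229.940999  ] head [279.84178612 281.70090343] 6.4667
```

View pics/w3.png

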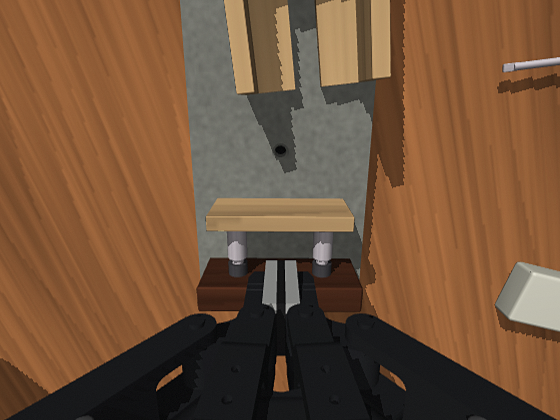

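The grasp missed: the width is 0 and the fingers are empty. The hole is clearly visible at (280,150). I'll look at the pin block again.

```bash
python3 - <<'E'
from h import *
a=-0.28693; o=down(a); p=np.array([.5079,-.3367,.075]); dc=np.array([np.cos(a+np.pi/2),np.sin(a+np.pi/2),0])
im,T,K=load('w3'); print('hole',ray(T,K,280,150,.025).round(4))
t=p-dc*.03
manip.servo_line([t[0],t[1],.19],o,rate=.25)
manip.command_gripper(.085)
im,T,K=snap('wrist','w4'); cv2.imwrite('pics/w4c.png',cv2.resize(im[80:320,120:440],None,fx=2,fy=2))
print(head(im,(279,163)),manip.get_time(),manip.get_position())
for z in(.045,.055,.065,.075):print(z,ray(T,K,279.5,163,z).round(4))
E
```

```text
hole [ 0.5104 -0.0612  0.025 ]
[(np.int32(380), [277, 154, 22, 24], [287.2, 165.4])] 8.525 [ 0.4994037  -0.3655399   0.19001174]
0.045 [ 0.5067 -0.3399  0.045 ]
0.055 [ 0.5072 -0.3382  0.055 ]
0.065 [ 0.5077 -0.3365  0.065 ]
0.075 [ 0.5083 -0.3348  0.075 ]
```

View pics/w4c.png

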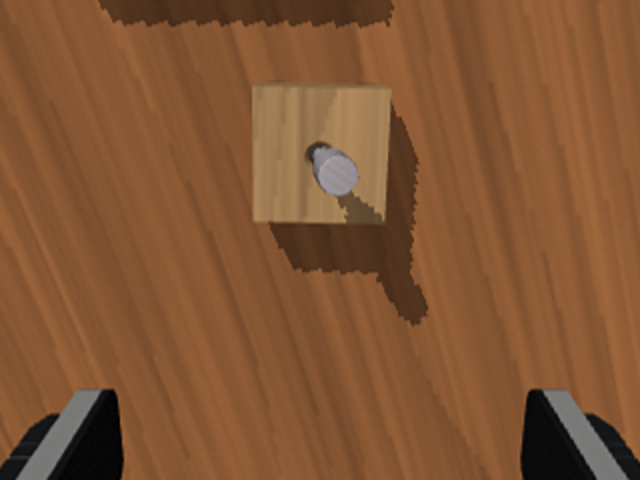

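The pin is still in the block but now leans, with its head centre at (287,165). I'll check where the pads really are against the tool frame.

```bash
python3 - <<'E'
from h import *
print(np.array(manip.get_ee_rot())-down(-.28693))
mount=np.array(manip.camera('wrist')['mount']); print(mount.round(4).tolist())
im,T,K=load('w3')
Mi=np.linalg.inv(mount)
def pr(P):
    q=K@(Mi@np.append(P,1))[:3]; return (q[:2]/q[2]).round(1)
for x in(.022,.003,-.02):
    for z in(-.011,0,.011): print('tool x,z',x,z,pr([x,0,z]))
for f,n in(('w3','closed'),('w2','open')):
    im=load(f)[0]; hsv=cv2.cvtColor(im,cv2.COLOR_BGR2HSV)
    m=((hsv[...,1]<40)&(hsv[...,2]>110)).astype(np.uint8); m[:255]=0
    c=cv2.findContours(m,cv2.RETR_EXTERNAL,cv2.CHAIN_APPROX_SIMPLE)[0]
    for k in c:
        if cv2.contourArea(k)>150: print(n,cv2.boxPoints(cv2.minAreaRect(k)).round(0).tolist())
for y in(.0427,-.0427):
  for x in(.022,.009,-.01):
    print('open',x,y,pr([x,y,.011]),pr([x,y,-.011]))
im,T,K=load('scene0')
E
```

```text
[ 1.01909163e-05 -9.12480149e-05 -5.25663870e-06]
[[-0.0017, -0.3068, 0.9518, -0.1481], [1.0, -0.0011, 0.0014, 0.0002], [0.0006, 0.9518, 0.3068, -0.0795], [0.0, 0.0, 0.0, 1.0]]
tool x,z 0.022 -0.011 [279.7 234.7]
tool x,z 0.022 0 [279.7 254. ]
tool x,z 0.022 0.011 [279.7 272.5]
tool x,z 0.003 -0.011 [279.7 249.8]
tool x,z 0.003 0 [279.7 270.8]
tool x,z 0.003 0.011 [279.7 291. ]
tool x,z -0.02 -0.011 [279.6 273.2]
tool x,z -0.02 0 [279.7 296.8]
tool x,z -0.02 0.011 [279.7 319.3]
closed [[493.0, 315.0], [507.0, 259.0], [573.0, 275.0], [559.0, 331.0]]
closed [[284.0, 261.0], [298.0, 261.0], [299.0, 313.0], [286.0, 313.0]]
closed [[262.0, 309.0], [264.0, 260.0], [278.0, 261.0], [275.0, 310.0]]
closed [[199.0, 255.0], [243.0, 255.0], [243.0, 275.0], [199.0, 275.0]]
open [[392.0, 275.0], [409.0, 267.0], [441.0, 331.0], [424.0, 339.0]]
open [[122.0, 327.0], [161.0, 270.0], [173.0, 278.0], [133.0, 335.0]]
open 0.022 0.0427 [358.5 272.4] [361.3 234.7]
open 0.009 0.0427 [363.9 284.6] [367.2 244.6]
open -0.01 0.0427 [373.5 305.9] [377.6 262.1]
open 0.022 -0.0427 [201.  272.6] [198.  234.8]
open 0.009 -0.0427 [195.5 284.8] [192.1 244.8]
open -0.01 -0.0427 [185.9 306.2] [181.6 262.4]
```

Both the closed and the open finger images put the tips about 30 mm farther back than stated, near tool x = -8 mm when shut. That fits the jaws closing just above the head, with the 4.5 N upward force. I'll confirm it with a gentle touch of the shut fingertips on free bench.

```bash
python3 - <<'E'
from h import *
a=-0.28693; o=down(a); p=np.array([.5079,-.3367,.075]); dc=np.array([np.cos(a+np.pi/2),np.sin(a+np.pi/2),0])
t=p-dc*.09
manip.command_gripper(0,40)
manip.move_to([t[0],t[1],.06],o)
manip.servo_line([t[0],t[1],.03],o,rate=.08)
f0=np.array(manip.get_contact_force()); z=.03
while z>-.014:
    manip.servo_line([t[0],t[1],z],o,rate=.05)
    f=np.array(manip.get_contact_force())-f0
    print(round(z,4),manip.get_position()[2].round(4),f.round(1))
    if abs(f[2])>3: break
    z-=.002
manip.servo_line([t[0],t[1],.13],o,rate=.25); print(manip.get_time())
E
```

```text
0.03 0.0304 [0.2 0.8 1. ]
0.028 0.0279 [-0.7  0.5  0.8]
0.026 0.0258 [-0.   0.8  0.9]
0.024 0.0238 [-0.8  0.7  0.5]
0.022 0.0218 [-0.1  0.1  0.5]
0.02 0.0198 [-0.  -0.1  0.9]
0.018 0.0179 [-0.5  0.1  1.3]
0.016 0.0158 [ 0.   0.2 -0.2]
0.014 0.0138 [-0.3  1.2  0.9]
0.012 0.0118 [0.3 0.1 0.5]
0.01 0.0098 [-0.1  0.8  1. ]
0.008 0.0079 [ 0.2 -0.1  0.4]
0.006 0.0058 [-1.5  0.8  0.2]
0.004 0.0038 [-0.9  0.5  1.4]
0.002 0.0018 [ 0.  -1.2  0.9]
-0.0 -0.0002 [0.5 1.3 0.5]
-0.002 -0.0022 [-0.   0.6  0.2]
-0.004 -0.0042 [-0.1  0.8  0.5]
-0.006 -0.0062 [0.6 0.3 0.3]
-0.008 -0.0065 [-2.8  2.9 14.2]
16.1917
```

Contact came at TCP z = -6.5 mm, so the tips really are 6.5 mm behind the TCP, 28.5 mm off the stated figure. I'll lower the grasp heights to match and grasp again.

```bash
cat >> h.py <<'E'
OFF=.0255  # grasp point lies this far BEHIND the reported TCP (touch test)
E
python3 - <<'E'
from h import *
a=-0.28693; o=down(a); dc=np.array([np.cos(a+np.pi/2),np.sin(a+np.pi/2),0])
im,T,K=load('w4'); p=ray(T,K,287.5,166,.075); print(p.round(4))
manip.command_gripper(.05,40)
manip.servo_line([p[0],p[1],.10],o,rate=.25)
manip.servo_line([p[0],p[1],.065-OFF],o,rate=.1)
f0=np.array(manip.get_contact_force())
manip.command_gripper(.0,40); print('w',manip.get_width(),np.array(manip.get_contact_force())-f0)
if manip.get_width()<.012: raise SystemExit
manip.servo_line([p[0],p[1],.130],o,rate=.12)
print(manip.get_width(),manip.get_position(),np.array(manip.get_contact_force())-f0)
h=np.array([.5104,-.0612,.025])
t=h-dc*.035
manip.servo_line([t[0],t[1],.13],o,rate=.25)
im,T,K=snap('wrist','w5'); print('hole proj',proj(T,K,h)); 
pos=np.array(manip.get_position()); print('foot proj',proj(T,K,pos-[0,0,.0295]),manip.get_width(),manip.get_time())
cv2.imwrite('pics/w5c.png',cv2.resize(im[80:340,150:410],None,fx=2.2,fy=2.2))
E
```

```text
[ 0.5134 -0.3387  0.075 ]
w 0.015413240696863156 [-2.94562497  2.18366838  6.1869428 ]
0.014653524757865405 [ 0.51303763 -0.33838287  0.12939991] [ 0.58285196  0.38404335 -1.29498854]
hole proj [279.23925397 160.6928285 ]
foot proj [279.87818149 248.68547451] 0.014887943863235139 20.5167
```

View pics/w5c.png

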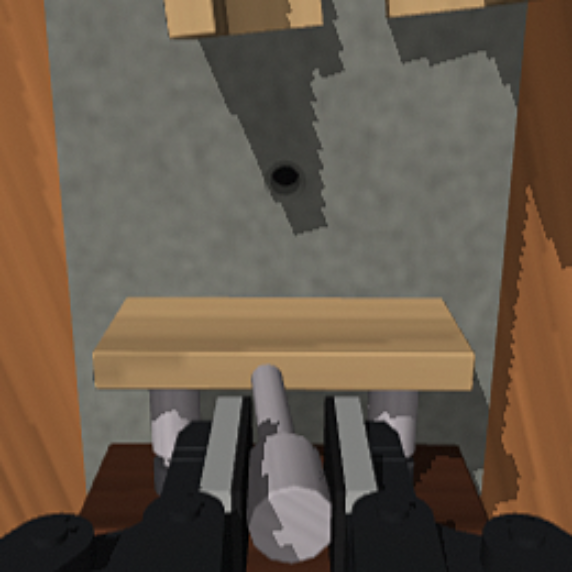

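The pin is held by its head but tilted. In the crop the foot is at (267,372) and the head-top centre at (290,522), while the hole is at (285,176). I'll work out the pin axis in the tool frame and turn the wrist to stand it upright.

```bash
python3 - <<'E'
from h import *
im,T,K=load('w5'); mount=np.array(manip.camera('wrist')['mount']); Mi=np.linalg.inv(mount)
c=lambda x,y:(150+(x+.5)/2.2-.5,80+(y+.5)/2.2-.5)
def tool(u,v,x):
    d=mount[:3,:3]@np.linalg.inv(K)@[u,v,1];o=mount[:3,3];return o+d*(x-o[0])/d[0]
def pr(P):
    q=K@(Mi@np.append(P,1))[:3]; return (q[:2]/q[2]).round(1),q[2].round(4)
print('exp head top',pr([-.0355,0,0]),'foot',pr([.0295,0,0]),'foot edge',pr([.0295,0,-.003]))
ft=c(267,366); hd=c(290,522); print('obs',ft,hd)
for x in(-.0325,-.0355,-.0385): print('head',x,tool(*hd,x).round(4))
for x in(.0265,.0295,.0325): print('foot near edge',x,tool(*ft,x).round(4))
print('hole',ray(T,K,*c(285,176),.025).round(4))
E
```

```text
exp head top (array([279.6, 319.2]), np.float64(0.1316)) foot (array([279.7, 248.2]), np.float64(0.1934)) foot edge (array([279.7, 243.2]), np.float64(0.1925))
obs (271.09090909090907, 246.09090909090907) (281.5454545454545, 317.0)
head -0.0325 [-0.0325  0.0007  0.0011]
head -0.0355 [-0.0355  0.0007 -0.001 ]
head -0.0385 [-0.0385  0.0007 -0.0031]
foot near edge 0.0265 [ 0.0265 -0.0047 -0.0026]
foot near edge 0.0295 [ 0.0295 -0.0048 -0.0013]
foot near edge 0.0325 [ 0.0325 -0.0049  0.0001]
hole [ 0.5106 -0.0605  0.025 ]
```

```bash
python3 - <<'E'
from h import *
im,T,K=load('w5')
c=cv2.resize(im[235:345,245:320],None,fx=7,fy=5.4,interpolation=cv2.INTER_NEAREST); cv2.imwrite('pics/w5d.png',c)
M=np.array(manip.camera('wrist')['mount']); Mi=np.linalg.inv(M)
def pr(P):
    q=K@(Mi@np.append(P,1))[:3]; return q[:2]/q[2]
t=np.linspace(0,2*np.pi,60)
for z0 in(0,.007,.014):
  for x0 in(.0,.01,.02):
    e=np.array([pr([-.0355+x0,.008*np.cos(k),z0+.008*np.sin(k)]) for k in t])
    b=np.array([pr([-.0155+x0,.008*np.cos(k),z0+.008*np.sin(k)]) for k in t])
    print(z0,x0,'top w',np.ptp(e[:,0]).round(1),'rows',e[:,1].min().round(1),e[:,1].max().round(1),'headbottom row min',b[:,1].min().round(1),'foot',pr([.0295+x0,0,z0-.003])[1].round(1))
E
```

```text
0 0.0 top w 42.5 rows 300.7 337.1 headbottom row min 274.5 foot 243.2
0 0.01 top w 39.7 rows 286.7 321.2 headbottom row min 263.8 foot 236.3
0 0.02 top w 37.2 rows 274.5 307.2 headbottom row min 254.3 foot 230.0
0.007 0.0 top w 41.8 rows 316.9 352.2 headbottom row min 289.1 foot 254.8
0.007 0.01 top w 39.1 rows 302.1 335.5 headbottom row min 277.7 foot 247.4
0.007 0.02 top w 36.6 rows 289.1 320.9 headbottom row min 267.5 foot 240.7
0.014 0.0 top w 41.2 rows 332.7 366.8 headbottom row min 303.3 foot 266.1
0.014 0.01 top w 38.5 rows 317.0 349.4 headbottom row min 291.1 foot 258.3
0.014 0.02 top w 36.1 rows 303.3 334.2 headbottom row min 280.4 foot 251.2
```

View pics/w5d.png

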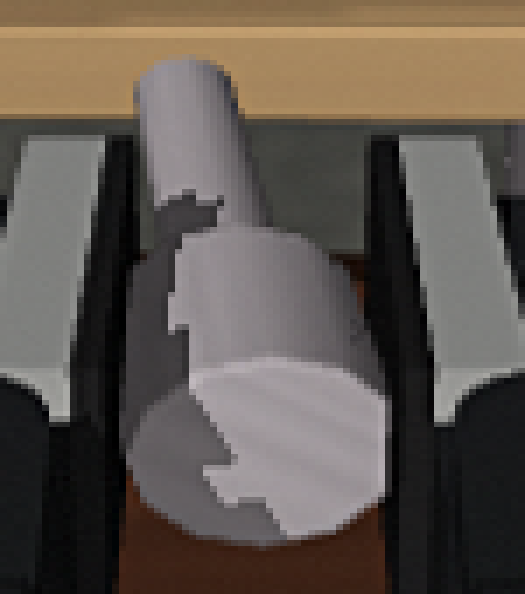

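The enlargement shows the head-top ellipse over rows 301 to 336 and 37 px wide, the head bottom at row 277, and the foot near (271,246). That puts the pin about 10 mm lower in the grip and about 7 mm off along tool z. It is firmly between the pads but tilted about 5°. I'll align it upright, hover over the hole and look.

```bash
cat > pin.py <<'E'
from h import *
a=-0.28693; o=down(a)
_,_,K=load('w5')
def tool(M,u,v,x):
    d=M[:3,:3]@np.linalg.inv(K)@[u,v,1];q=M[:3,3];return q+d*(x-q[0])/d[0]
E
python3 - <<'E'
from pin import *
M=np.array(manip.camera('wrist')['mount'])
hd=tool(M,281.3,318.5,-.025); ft=tool(M,271.0,245.5,.040)+[0,0,.003]
print('head',hd.round(4),'foot',ft.round(4),np.linalg.norm(hd-ft))
R0=R.from_rotvec(o); d=R0.apply(ft-hd); d/=np.linalg.norm(d); print('tilt',np.degrees(np.arccos(-d[2])),d.round(3))
ra=np.cross(d,[0,0,-1]); Rn=R.from_rotvec(ra/np.linalg.norm(ra)*np.arccos(-d[2]))*R0
np.savez('pin.npz',hd=hd,ft=ft,Rn=Rn.as_rotvec())
h=np.array([.5106,-.0606,.025])
t=h+[0,0,.025]-Rn.apply(ft); print(t)
manip.servo_line(t,Rn.as_rotvec(),rate=.12)
im,T,K=snap('wrist','w6'); print('foot pr',proj(T,K,h+[0,0,.025]),'hole',proj(T,K,h),manip.get_time(),manip.get_width())
cv2.imwrite('pics/w6c.png',cv2.resize(im[150:340,180:380],None,fx=3,fy=3))
E
```

```text
head [-0.025   0.0007  0.0071] foot [ 0.04   -0.0051  0.006 ] 0.06526578008052485
tilt 5.172536555356775 [-0.08   0.041 -0.996]
[ 0.51397429 -0.05464951  0.09019019]
foot pr [270.7418236  249.81652799] hole [268.31385941 233.43080026] 21.35 0.014763363849926268
```

View pics/w6c.png

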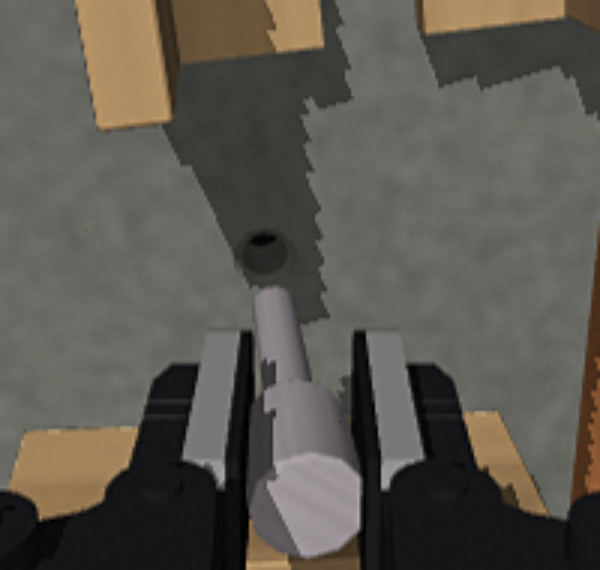

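The hole is at image (268,234) and the foot's edge at (271,246), both within 1 px of prediction. I'll insert with force checks.

```bash
python3 - <<'E'
from pin import *
D=np.load('pin.npz'); Rn=R.from_rotvec(D['Rn']); h=np.array([.5106,-.0606,0]); base=h-Rn.apply(D['ft'])
f0=np.array(manip.get_contact_force())
for z in(.030,.026,.022,.018,.014,.010,.007,.005,.003):
    manip.servo_line(base+[0,0,z],rate=.05)
    f=np.array(manip.get_contact_force())-f0; print(z,f.round(1),(np.array(manip.get_position())-base).round(4))
    if abs(f[2])>6 or np.hypot(*f[:2])>10: break
print(manip.get_time(),manip.get_width())
E
```

```text
0.03 [ 0.4 -0.1 -0. ] [-0.0002 -0.      0.0296]
0.026 [0.6 0.5 0.3] [-0.0001  0.      0.0258]
0.022 [0.8 1.  1.1] [-0.0002  0.      0.0218]
0.018 [0.3 1.  1.6] [-0.0002  0.      0.0177]
0.014 [-4.3  2.6 15.1] [-0.0006  0.0002  0.0145]
22.9 0.014865176645543545
```

There is contact with the nominal foot at z = 15 mm. To tell whether the pin is in the hole or on the surface, I'll back up a little and nudge sideways.

```bash
python3 - <<'E'
from pin import *
D=np.load('pin.npz'); Rn=R.from_rotvec(D['Rn']); h=np.array([.5106,-.0606,0]); base=h-Rn.apply(D['ft'])
ex=np.array([np.cos(a-np.pi/2),np.sin(a-np.pi/2),0]);ey=np.array([np.cos(a),np.sin(a),0])
f0=np.array([-0.2,-.3,.3])*0
manip.servo_line(base+[0,0,.0175],rate=.05); f0=np.array(manip.get_contact_force())
for n,d in(('ex',ex),('-ex',-ex),('ey',ey),('-ey',-ey)):
    for s in(.0015,.003):
        manip.servo_line(base+[0,0,.0175]+d*s,rate=.05)
        f=np.array(manip.get_contact_force())-f0; print(n,s,'fx',(f@ex).round(1),'fy',(f@ey).round(1),f[2].round(1))
        if np.hypot(*f[:2])>8: break
    manip.servo_line(base+[0,0,.0175],rate=.08)
im,T,K=snap('wrist','w7'); cv2.imwrite('pics/w7c.png',cv2.resize(im[150:340,180:380],None,fx=3,fy=3))
im,T,K=snap('scene','s7'); u,v=proj(T,K,[.5106,-.0606,.025]).astype(int); s=cv2.resize(im[v-45:v+25,u-35:u+35],None,fx=8,fy=8,interpolation=cv2.INTER_CUBIC)
cv2.imwrite('pics/s7c.png',s); print(u,v,manip.get_time())
w=cv2.imread('pics/w7c.png')[:560]; s=s[:,80:-280] if 0 else s
cv2.imwrite('pics/both7.png',np.hstack([cv2.resize(w,(240*600//560*560//570+0,240)) if 0 else cv2.resize(w[100:500],(400,267)),cv2.resize(s,(400,400))[:267] if 0 else cv2.resize(s,(267,267))]))
E
```

```text
ex 0.0015 fx -1.2 fy -1.1 0.8
ex 0.003 fx -0.6 fy -1.4 -0.2
-ex 0.0015 fx 0.1 fy -1.4 0.2
-ex 0.003 fx -1.2 fy -1.8 0.9
ey 0.0015 fx -0.9 fy 0.3 1.1
ey 0.003 fx -0.3 fy -0.4 0.2
-ey 0.0015 fx -0.6 fy -1.4 -0.1
-ey 0.003 fx -0.3 fy -1.0 0.5
255 172 26.25
```

There is no lateral force, so the foot is on the board's surface and not in the hole. So the head ellipse looked small because its rim is rounded, and the pin sits at the nominal grip depth. I'll recompute the foot for that depth, check the pin hasn't slipped in the hand, and hover again.

```bash
python3 - <<'E'
from pin import *
M=np.array(manip.camera('wrist')['mount'])
w6=load('w6')[0];w7=load('w7')[0]
for n,(x,y,w,hh) in dict(foot=(264,246,14,16),head=(262,300,38,35)).items():
    r=cv2.matchTemplate(w7[y-8:y+hh+8,x-8:x+w+8],w6[y:y+hh,x:x+w],cv2.TM_CCOEFF_NORMED); i=np.unravel_index(r.argmax(),r.shape); print(n,r.max(),i[1]-8,i[0]-8)
hd=tool(M,281.3,318.5,-.035); ft=tool(M,271.0,245.5,.030)+[0,0,.003]
print('head',hd.round(4),'foot',ft.round(4),np.linalg.norm(hd-ft))
R0=R.from_rotvec(o); d=R0.apply(ft-hd); d/=np.linalg.norm(d); print('tilt',np.degrees(np.arccos(-d[2])))
ra=np.cross(d,[0,0,-1]); Rn=R.from_rotvec(ra/np.linalg.norm(ra)*np.arccos(-d[2]))*R0
np.savez('pin.npz',hd=hd,ft=ft,Rn=Rn.as_rotvec())
# hole from all wrist looks
for f,u,v in(('w3',280,150),('w5',279.3,159.8),('w6',267.8,233.9)):
    _,T,Kk=load(f); print(f,ray(T,Kk,u,v,.025).round(4))
h=np.array([.5106,-.0606,.025]); cur=np.array(manip.get_position())
manip.servo_line(cur+[0,0,.02],rate=.1)
t=h+[0,0,.006]-Rn.apply(ft)
manip.servo_line(t+[0,0,.01],Rn.as_rotvec(),rate=.1); manip.servo_line(t,rate=.1)
im,T,K=snap('wrist','w8'); print('foot pr',proj(T,K,h+[0,0,.006]),'hole',proj(T,K,h),manip.get_time(),manip.get_width())
cv2.imwrite('pics/w8c.png',cv2.resize(im[190:320,220:340],None,fx=4.5,fy=4.5,interpolation=cv2.INTER_CUBIC))
E
```

```text
foot 0.46433628 7 8
head 0.8446898 0 1
head [-0.035   0.0005  0.    ] foot [ 0.03   -0.0049  0.0016] 0.065247925926394
tilt 4.99635008013323
w3 [ 0.5104 -0.0612  0.025 ]
w5 [ 0.5106 -0.0606  0.025 ]
w6 [ 0.5102 -0.0608  0.025 ]
foot pr [272.32472871 250.99524105] hole [271.68090922 246.83447052] 27.2 0.014656359785257742
```

View pics/w8c.png

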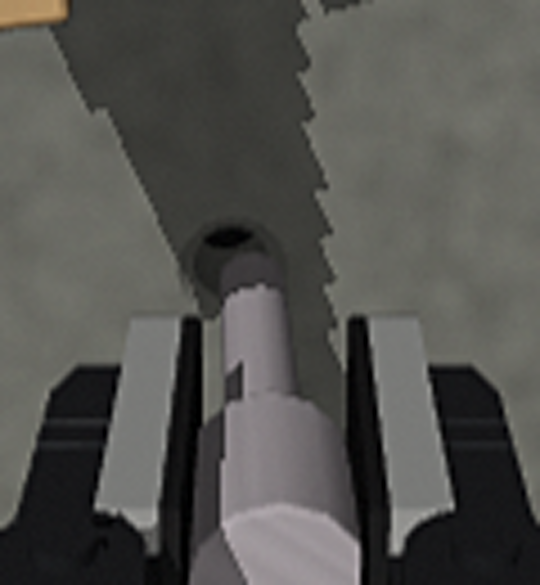

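Crop: the hole ring is centred at about (232,258), as predicted, but the foot is centred near column 255 instead of 238. The press on the board straightened the pin in the hand by about 2 mm. I'll update the foot and axis, then insert with small steps and a short offset search.

```bash
python3 - <<'E'
from pin import *
D=np.load('pin.npz'); hd=D['hd']; ft=D['ft']+[0,.0021,0]
R0=R.from_rotvec(o); d=R0.apply(ft-hd); d/=np.linalg.norm(d); print('tilt',np.degrees(np.arccos(-d[2])))
ra=np.cross(d,[0,0,-1]); Rn=R.from_rotvec(ra/np.linalg.norm(ra)*np.arccos(-d[2]))*R0
np.savez('pin.npz',hd=hd,ft=ft,Rn=Rn.as_rotvec())
base=np.array([.5103,-.0607,0])-Rn.apply(ft); rv=Rn.as_rotvec()
ex=np.array([np.cos(a-np.pi/2),np.sin(a-np.pi/2),0]);ey=np.array([np.cos(a),np.sin(a),0])
manip.servo_line(base+[0,0,.031],rv,rate=.08); f0=np.array(manip.get_contact_force())
done=False
for du,dv in((0,0),(1.5,0),(-1.5,0),(0,1.5),(0,-1.5)):
    off=ex*du/1e3+ey*dv/1e3
    manip.servo_line(base+off+[0,0,.029],rate=.08)
    for z in(.026,.0245,.023,.0215,.020,.0175,.015,.0125,.010,.0085,.007,.006,.005,.004):
        manip.servo_line(base+off+[0,0,z],rate=.06)
        f=np.array(manip.get_contact_force())-f0
        if f[2]>5 or np.hypot(*f[:2])>8: break
    print(du,dv,'stop z',z,f.round(1),(np.array(manip.get_position())-base-off)[2].round(4),manip.get_time())
    if z<.018: break
E
```

```text
tilt 3.2657590597714385
0 0 stop z 0.004 [-1.9 -0.6 11.3] 0.0048 31.2
```

It slid in to a nominal foot height of 4.8 mm, which is the bottom. I'll release, check the head height and position, and take one look at the mould.

```bash
python3 - <<'E'
from pin import *
manip.command_gripper(.05)
p=np.array(manip.get_position()); 
manip.servo_line(p+[0,0,.07],rate=.15)
th=a-np.pi/2; ex=np.array([np.cos(th),np.sin(th),0]);ey=np.array([-ex[1],ex[0],0])
h=np.array([.5103,-.0607,0]); J=h-.08*ex
_,T,Kt=load('top0'); tc=lambda x,y,z: ray(T,Kt,205+(x+.5)/3.3-.5,190+(y+.5)/3.3-.5,z)
for n,x,y in(('bl',105,62),('fl',320,93),('br',82,192),('fr',300,230),('bar',157,135)):
    w=tc(x,y,.08); print(n,w.round(4),'jig',((w-J)@ex).round(4),((w-J)@ey).round(4))
b=tc(157,135,.08); 
# view: camera over mould, jaws along jig x
q0=np.array(manip.get_joint_positions())
for a2 in(th,th+np.pi):
    q=manip.solve_ik([b[0],b[1],.2],down(a2)); print(a2,None if q is None else np.round(q,2))
a2=th; dc=np.array([np.cos(a2+np.pi/2),np.sin(a2+np.pi/2),0])
c=b+ex*.045; t=c-dc*.02
manip.move_to([t[0],t[1],.24],down(a2)); im,T,K=snap('wrist','w9'); print(manip.get_time(),manip.get_joint_positions(),'pin',proj(T,K,h+[0,0,.07]),'bar',proj(T,K,b))
E
```

```text
bl [0.6197 0.1284 0.08  ] jig -0.1324 0.0514
fl [ 0.5932 -0.0293  0.08  ] jig 0.0264 0.0706
br [0.5244 0.1454 0.08  ] jig -0.1217 -0.0449
fr [ 0.4938 -0.0124  0.08  ] jig 0.0384 -0.0295
bar [0.5648 0.0905 0.08  ] jig -0.0804 0.0095
-1.8577263267948965 [ 0.14  0.38  1.77 -0.    1.    2.  ]
1.2838663267948967 [ 0.14  0.38  1.77 -0.    1.   -1.15]
33.9 [ 7.64421369e-02  2.74440032e-01  1.81461667e+00 -3.93946105e-05
  1.05378224e+00  1.93384240e+00] pin [406.23652211 174.95915888] bar [230.55690868 166.78885195]
```

View pics/w9.png

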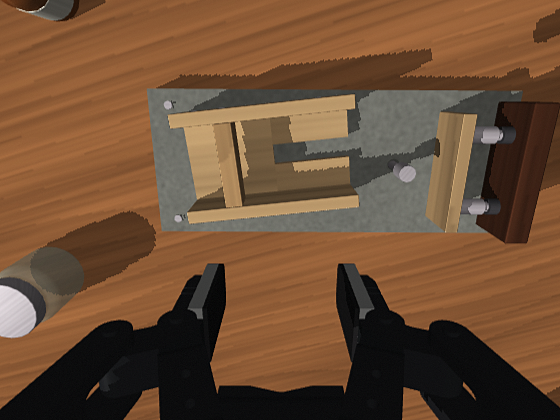

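The pin head is at (407,174), and predicted for a seated pin (406,175), so it is home. The mould's wall-top corners are about (169,114), (354,94), (358,207) and (190,222). The bar's top runs from about (226,122) to (237,207).

```bash
python3 - <<'E'
from pin import *
im,T,K=load('w9')
th=a-np.pi/2; ex=np.array([np.cos(th),np.sin(th),0]);ey=np.array([-ex[1],ex[0],0])
h=np.array([.5103,-.0607,0]); J=h-.08*ex
jf=lambda w:np.array([(w-J)@ex,(w-J)@ey])*1e3
C=[ray(T,K,*q,.08) for q in((169,114),(354,94),(358,207),(190,222))]
for q in C: print(jf(q).round(1))
ln=np.linalg.norm; print('len',ln(C[1]-C[0]),ln(C[2]-C[3]),'wid',ln(C[0]-C[3]),ln(C[1]-C[2]))
ang=[np.degrees(np.arctan2(*(v[[1,0]]))) for v in(C[1]-C[0],C[2]-C[3])]; print('ang',ang, 'from widths',[np.degrees(np.arctan2(*(v[[1,0]])))-90 for v in(C[0]-C[3],C[1]-C[2])])
print('centre',jf(sum(C)/4).round(1), 'jig th',np.degrees(th))
for q in((226,122),(237,207)): print('bar end',jf(ray(T,K,*q,.08)).round(1))
# jig direction in this view, z=.025
E_=[ray(T,K,*q,.025) for q in((148,88),(522,93),(162,232),(470,233))]
for q in E_: print('jig corner',jf(q).round(1))
for i,j in((0,1),(2,3)): v=E_[j]-E_[i]; print('jig ang',np.degrees(np.arctan2(v[1],v[0])))
# end board top front edge, z=.076
e=[ray(T,K,*q,.076) for q in((441,112),(426,229))]; v=e[0]-e[1]; print('endboard',[jf(q).round(1) for q in e],np.degrees(np.arctan2(v[1],v[0]))-90, 'pin',jf(ray(T,K,407,174,.07)))
# refined edge fit: wall outlines
hsv=cv2.cvtColor(im,cv2.COLOR_BGR2HSV); 
for p in((300,100),(260,200),(237,160),(120,180),(350,200)): print(p,hsv[p[1],p[0]])
E
```

```text
[-130.6   54.8]
[25.2 70.9]
[ 35.3 -27.9]
[-120.6  -42.5]
len 0.15666787131116308 0.15650693037122454 wid 0.09784275673012585 0.09924775099517842
ang [np.float64(-100.5429311342359), np.float64(-101.05725048091276)] from widths [np.float64(-100.53509060105783), np.float64(-100.63175310282875)]
centre [-47.7  13.8] jig th -106.4398780156887
bar end [-82.6  48.2]
bar end [-76.1 -27.9]
jig corner [-165.7   76.9]
jig corner [201.1  72.2]
jig corner [-167.8  -74.2]
jig corner [174.6 -75.4]
jig ang -107.16610173563485
jig ang -106.63565858799052
endboard [array([101.6,  56.3]), array([102.4, -51.1])] -105.99328797495482 pin [80.60483708  0.90063972]
(300, 100) [ 17 118 151]
(260, 200) [ 16 111  85]
(237, 160) [ 16 114  49]
(120, 180) [ 13 158 147]
(350, 200) [ 17 110 185]
```

The sizes check (157 x 98 against 160 x 100). The mould is at jig (-48, +14) with a yaw of +5.9°, and the bar centre is at about (-81, +10). Next: grip the bar, square up in place, then slide straight to just short of the end board.

```bash
python3 - <<'E'
from h import *
th=np.radians(-106.6); ex=np.array([np.cos(th),np.sin(th),0]);ey=np.array([-ex[1],ex[0],0])
J=np.array([.5103,-.0607,0])-.08*ex
W=lambda x,y,z:J+ex*x+ey*y+[0,0,z]
am=np.radians(-100.7); om=down(am); oj=down(th)
Z=.064-OFF
manip.command_gripper(.05,60)
manip.move_to(W(-.081,.0102,.10),om)
manip.servo_line(W(-.081,.0102,Z),om,rate=.12)
f0=np.array(manip.get_contact_force())
manip.command_gripper(0,60); print('w',manip.get_width(),(np.array(manip.get_contact_force())-f0).round(1),manip.get_time())
if not .012<manip.get_width()<.02: raise SystemExit
manip.servo_line(W(-.081,0,Z),oj,rate=.03)
manip.hold(.2); f1=np.mean([np.array(manip.get_contact_force()) for _ in range(5)],0); print('aligned',(f1-f0).round(1))
im,T,K=snap('wrist','w10')
manip.servo_line(W(-.040,0,Z),oj,rate=.06)
f=np.array(manip.get_contact_force())-f0; print('mid',(f@ex).round(1),(f@ey).round(1),f[2].round(1),manip.get_width(),manip.get_time())
im,T,K=snap('wrist','w11'); cv2.imwrite('pics/w11.png',im)
print('pin',proj(T,K,W(.08,0,.07)))
for q in((-.1196+.0,.05),(.041-.0,.05),(.041-.0,-.05)): # predicted wall-top corners
    print(proj(T,K,W(q[0]+.0345,q[1],.08)).round(0))
np.savez('f0.npz',f0=f0)
E
```

```text
w 0.015396659630391017 [-0.8  0.5  6.1] 35.825
aligned [-0.5  0.2  7. ]
mid 2.7 0.3 7.8 0.01534184454478582 37.4
pin [590.4590429  312.70306476]
[141. 196.]
[645. 196.]
[567. 434.]
```

No more pictures can be viewed, so I'll check numerically. I'll fit the far wall's top edge in the w11 picture by mask for yaw and offset. I'll also relieve the small downward preload.

```bash
cat > m.py <<'E'
from h import *
th=np.radians(-106.6); ex=np.array([np.cos(th),np.sin(th),0]);ey=np.array([-ex[1],ex[0],0])
J=np.array([.5103,-.0607,0])-.08*ex
W=lambda x,y,z:J+ex*x+ey*y+[0,0,z]
oj=down(th); Z=.064-OFF; f0=np.load('f0.npz')['f0']
def F(n=10):
    v=[]
    for _ in range(n): v.append(manip.get_contact_force()); manip.hold(.02)
    f=np.mean(v,0)-f0; return np.array([f@ex,f@ey,f[2]]).round(1)
def wall(f):
    im,T,K=load(f); hsv=cv2.cvtColor(im,cv2.COLOR_BGR2HSV)
    wood=(hsv[...,1]>85); out=[]
    for u in range(190,520,6):
        col=wood[:,u]; g=np.where(~col[60:230])[0]
        if len(g)==0: continue
        # first wood run of >=8 px following >=4 grey px
        for v in range(70,260):
            if not col[v-4:v].any() and col[v:v+8].all(): out.append((u,v-.5)); break
    P=np.array([ray(T,K,*q,.08)-J for q in out]); x=P@ex;y=P@ey
    k=np.ones(len(x),bool)
    for _ in range(4):
        c=np.polyfit(x[k],y[k],1); r=abs(y-np.polyval(c,x)); k=r<max(.0015,1.5*np.median(r))
    return np.degrees(np.arctan(c[0])),np.polyval(c,np.mean(x[k])),k.sum(),len(x),np.percentile(x[k],[0,100]),r[k].std()
E
python3 - <<'E'
from m import *
print('w10',wall('w10')); print('w11',wall('w11'))
p=np.array(manip.get_position())-J; print('tcp jig',p@ex,p@ey,p[2],F())
for dz in(.0005,.001,.0015):
    manip.servo_line(W(-.040,0,Z+dz),oj,rate=.05); f=F(5); print(dz,f)
    if f[2]<3: break
print(manip.get_time())
E
```

```text
w10 (np.float64(-0.05138328508992277), np.float64(0.058485907369837706), np.int64(55), 55, array([-0.11033996, -0.00951108]), np.float64(1.9688503560276765e-17))
w11 (np.float64(-0.04625616386337386), np.float64(0.05881369548471457), np.int64(55), 55, array([-0.06881039,  0.03205498]), np.float64(2.2365165216091856e-17))
tcp jig -0.03984884058140152 0.0009160562296834495 0.0394748568415599 [2.3 0.3 7.7]
0.0005 [ 1.9 -0.5  6.8]
0.001 [ 1.2 -1.   2.9]
38.2833
```

Every scanned column hit the same pixel row, so the wall is parallel to the tool and yaw is about 0. The edge found is the wall's foot on the board, which at z = 28 mm puts it near y = 48 mm, so the mould is centred within about 2 mm (the notch allows ±6). Now slide and press with force feedback.

```bash
python3 - <<'E'
from m import *
z=Z+.001; b=F(10); print('bias',b)
x=-.040
for x in np.arange(-.030,.0011,.010):
    manip.servo_line(W(x,0,z),oj,rate=.06); f=F(3)-b; print(round(x,3),f)
    if -f[0]>6 or abs(f[1])>8: raise SystemExit('early contact')
slide=f[0]
while x<.030:
    x+=.002; manip.servo_line(W(x,0,z),oj,rate=.03); f=F(4)-b; print(round(x,3),f)
    if -f[0]>9 or abs(f[1])>8: break
f=F(25)-b; print('final',f,manip.get_time(),manip.get_width(),(np.array(manip.get_position())-J)@ex); np.savez('st.npz',x=x,b=b)
E
```

```text
bias [ 1.2 -1.2  3.2]
-0.03 [-0.3  0.8 -1.3]
-0.02 [-0.3  0.9 -1.4]
-0.01 [-0.7  1.5 -1.7]
0.0 [-0.5  0.9 -1.8]
0.002 [-1.4  1.1 -2.1]
0.004 [-0.9  1.1 -2.3]
0.006 [-0.8  1.1 -2.4]
0.008 [-1.2  1.1 -3. ]
0.01 [-2.3  1.8 -3.3]
0.012 [-4.   2.2 -4.7]
0.014 [-5.8  2.2 -4.7]
0.016 [-7.3  2.3 -4.9]
0.018 [-8.4  2.4 -5.3]
0.02 [-9.5  1.3 -5. ]
final [-9.5  1.9 -4.9] 43.5 0.015361796119118748 0.01930719097068385
```

Contact came at about x = 7.5 mm and the force then rises about 0.7 N/mm, as stated. The vertical reading suggests the mould is nearly carried, so I'll lower slightly to keep it flat, add the last 1-2 mm, and check.

```bash
python3 - <<'E'
from m import *
s=np.load('st.npz'); x=float(s['x']); b=s['b']; z=Z+.001
for dz in(-.0005,-.001):
    manip.servo_line(W(x,0,z+dz),oj,rate=.03); f=F(8); print(dz,f-b,'abs z',f[2])
    if f[2]>1.5: break
z+=dz
for k in range(3):
    f=F(10)-b
    if -f[0]>=10.3: break
    x+=.001; manip.servo_line(W(x,0,z),oj,rate=.03)
f=F(25)-b; p=np.array(manip.get_position())-J
print('final',f,'tcp',p@ex,p@ey,p[2],manip.get_width(),manip.get_time(),R.from_rotvec(manip.get_ee_rot()).inv().__mul__(R.from_rotvec(oj)).magnitude())
snap('wrist','w12'); print(wall('w12')[:4])
# end board check, top camera: wood blob columns compared with free position
im,T,K=snap('top','t12'); print([proj(T,K,W(xx,-.045,.076)).round(1).tolist() for xx in(.120,.134)])
for f in('top0','t12'):
    g=load(f)[0].astype(int)
    for y in(-.04,-.048): print(f,y,[(xx,g[tuple(proj(T,K,W(xx/1e3,y,.076)).round().astype(int)[::-1])].tolist()) for xx in range(110,160,6)])
E
```

```text
-0.0005 [-9.4  0.7 -0.4] abs z 2.8
final [-10.7   0.6  -0.5] tcp 0.022102130271777747 0.0003574744543688299 0.03946734475008741 0.015194568683830019 45.55 0.001541210707323553
(np.float64(-0.04020513331930956), np.float64(0.058308460787694645), np.int64(55), 55)
[[327.0, 274.9], [332.7, 276.5]]
top0 -0.04 [(110, [121, 131, 133]), (116, [120, 129, 132]), (122, [92, 125, 147]), (128, [104, 141, 164]), (134, [106, 129, 147]), (140, [116, 118, 126]), (146, [111, 114, 122]), (152, [161, 160, 166]), (158, [164, 162, 169])]
top0 -0.048 [(110, [123, 132, 134]), (116, [120, 129, 132]), (122, [103, 139, 162]), (128, [98, 135, 158]), (134, [97, 123, 141]), (140, [89, 99, 106]), (146, [102, 112, 117]), (152, [122, 131, 134]), (158, [121, 131, 134])]
t12 -0.04 [(110, [98, 109, 113]), (116, [117, 129, 133]), (122, [118, 130, 134]), (128, [101, 136, 155]), (134, [97, 110, 122]), (140, [97, 130, 151]), (146, [105, 142, 163]), (152, [113, 114, 121]), (158, [118, 119, 125])]
t12 -0.048 [(110, [100, 111, 114]), (116, [104, 114, 119]), (122, [120, 131, 136]), (128, [109, 141, 161]), (134, [121, 162, 183]), (140, [90, 120, 140]), (146, [105, 140, 162]), (152, [91, 99, 103]), (158, [90, 99, 103])]
```

```bash
python3 - <<'E'
from m import *
b=np.load('st.npz')['b']; print(F(20)-b, manip.get_width()); manip.sign_off(); print(manip.get_time())
E
```

```text
[-10.9   0.7  -0.5] 0.0154185490861647
the job is handed in; nothing more can be done
the job is handed in; nothing more can be done
```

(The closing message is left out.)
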